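Zero the readout and hold the load-cell check rod at its mark

TASK

Check the load cell on the bench: with the spring balance still slack, press the large key of the readout fully down and let it come up again to zero it. Then take the balance's rod by its pull knob, draw it straight out against its spring until the broad dark band has just come out of the barrel, not well beyond, and keep holding it still there with the gripper: the program finishes while holding it. Leave the readout's small key and everything else on the bench alone.

Things in the scene. Friction and masses are not known exactly. Their poses are not given: they have to be found in the camera images.
- rig: load-cell check rig, bolted down: aluminium base plate 100 x 225 x 12 mm carrying an upright bracket (120 high), a steel S-shaped load cell and a tubular spring balance lying level, its axis 75 mm above the bench. Axes: own -y is the direction in which the rod is pulled, z up. Origin: on the bench, straight below the balance's axis, 100 mm behind the barrel's mouth.
- mouth (a point): centre of the barrel's open end (mouth collar diameter 28 mm), on the balance's axis, fixed to the rig; same axes as the rig.
- pull_grip (a point): grip point on the rod: centre of the waist of the dark pull knob, on the balance's axis, 75 mm above the bench. The waist is a cylinder of diameter 18 mm, 32 mm long (16 either side of this point); beyond it, on the pull side, is a flange of diameter 30 mm and 8 mm thick; behind it a thin collar of diameter 24 mm. Slack, the point lies 51 mm in front of the mouth; nothing but the bench and low bystanders (up to 18 mm high) is below it. Same axes as the rig.
- rod (a joint): extension of the rod out of the barrel in m: 0 slack (against its stop), end of travel 0.055. The rod is a steel tube of diameter 16 mm with thin dark ring graduations each 10 mm and, in place of the one for 30 mm, one broad dark band 4 mm wide, hidden in the barrel when slack; at 0.030 the band has just come wholly out, its inner edge level with the mouth. The spring pulls back with about 1.5 N at 0 and 13 N at 0.030 (380 N/m).
- zero_key (a joint): travel of the readout's large round key (the zero key) in m: 0 up, 0.006 fully down, sprung, about 5 N when fully down.
- zero_key_top (a point): centre of the top face of the large round zero key, diameter 26 mm, 50 mm above the bench, pressed straight down; a black ring of diameter 42 mm around it stands 6 mm below its top, so it is level with the ring when fully down. The readout is a grey box 120 x 120 mm, ledge with the keys 40 high on the robot's side, raised dark display behind (67 high); it may stand on either side of a similar grey box, the lamp dimmer (a turning knob, no keys).
- small_key (a joint): travel of the readout's small round key (diameter 14 mm) in m: 0 up, 0.005 fully down. Not to be pressed.
- small_key_top (a point): centre of the top face of the small key, 64 mm to the right (seen from the robot) of the zero key on the same ledge.
- puck: brass sample puck, loose bystander, diameter 38, 14 high, origin under its centre (mm).
- chip_box: black and clear chip box, loose bystander, 52 x 52 x 18, origin under its centre (mm).
- tweezers: steel tweezers lying flat, loose bystander, 125 long along its own x, 8 high, origin under its middle (mm).
- driver: screwdriver with black handle lying flat, loose bystander, about 160 long along its own x, 30 high at most (mm).
- hex_key: dark L-shaped hex key lying flat, loose bystander, 80 x 27, 6 high (mm).
- solvent: amber bottle with white cap, loose bystander, diameter 60, 135 high, origin under its centre (mm).
- tip_vial: small clear vial with black cap, loose bystander, diameter 26, 45 high, origin under its centre (mm).
Not all that is in view belongs to the job. Leave any green or purple look-alike of the part that bears zero_key alone.

How it is judged:
On the way, in this order (a step that is already met when the one before it is completed fails the run):
1. the large key is pressed fully down while the rod is slack (value of joint zero_key above 0.005 m and value of joint rod below 0.003 m), for 0.1 s.
2. the large key has come up again (value of joint zero_key below 0.001 m), for 0.1 s.
3. the rod is held still at its mark by the gripper (value of joint rod between 0.026 and 0.034 m and contact force between the fingers and rod above 4 N and velocity of joint rod between -0.01 and 0.01 m/s), for 1 s.
At the end, for the whole second after the job is handed in: The gripper holds the rod drawn out to 30 mm, give or take 4 mm (band at the barrel's mouth or just clear of it), still (under 10 mm/s) and with the fingers bearing on it with over 4 N; the zero key is up (all of step 3 and value of joint zero_key below 0.001 m); the arm keeps its last pose, push and grip.
It fails at once if the rod is pulled well beyond its mark (over 42 mm) (value of joint rod above 0.042 m).
It fails at once if the large key is pressed while the rod is drawn out (zeroed under load) (value of joint zero_key above 0.003 m and value of joint rod above 0.008 m).
It fails at once if the small key is pressed (value of joint small_key above 0.003 m).
It fails at once if a bystander is shifted by more than 30 mm (distance of any of puck, chip_box, tweezers, driver, hex_key, solvent, tip_vial from where it was at the start of the episode above 0.03 m).
It also fails if it takes over 48 s, if anything falls off the work surface, if the arm or the gripper's body presses on something with over 40 N, if the wrist force passes 120 N, or if a joint passes its speed limit or range.

ROBOT

A 6-joint arm with a two-finger parallel gripper is mounted at the origin on the work surface. World frame = base frame: x ahead of the robot, y to its left, z up, the work surface at z = 0. Lengths are in m, angles in rad, forces in N, time in s.
With the tool pointing down it reaches from about 0.25 to 0.725 m from the base axis. Payload 9.7 kg.
Tool frame: the origin (TCP) lies on the mounting face of the last link; the fingertips stand 173 mm ahead of it and the grasp point (between the pads) lies 155 mm ahead of it; y points along the fingers, x is the direction in which the jaws open and shut, and the axes are right-handed (so a half turn about y gives the same grasp; the last joint's range is limited). The gripper opens to 85 mm and grips with 20 to 120 N. Pads are 22 mm wide; open, the fingers measure 114 mm over their backs; the gripper's body (76 mm by 85 mm) begins 54 mm behind the grasp point. The pads swing forward as they close: fully open they stand 13 mm farther back than shut.
Start: joints at [0, 0.087, 0.176, 1.66, 0, 1.571], TCP at [0.55, 0, 0.405] pointing down, gripper open.
Joint ranges: [-3.13, 3.13], [-0.85, 1.81], [-1.15, 1.24], [-2.2, 2.28], [-1.44, 1.52], [-3.14, 3.14]. Speed limits (rad/s): [2.22, 2.22, 2.57, 3.14, 3.14, 3.14].

INTERFACE

Orientations are given as a rotation vector (axis times angle).
In Python, from station import bot, viewer, job gives the robot as it stands. The module is installed in compiled form; this text tells all that it offers.
- The arm moves only by the tool servo_tool, never from a script. Its argument "commands" is a list of rows, each a list of 3 entries, a list of its own where there are three numbers: the shift along the tool's x, y, z in cm, then the turn, a rotation vector about the tool's x, y, z in rad, then the opening, from 0 (shut) to 1 (fully open). In form: [[[dx, dy, dz], [wx, wy, wz], claw], ...]. A call has 1 to 5 rows; each row shifts and turns the commanded pose from where the row before left it, along the tool's axes as they then stand; what a row does not reach is not made up. A row lasts 1/12 s, in which the tool goes at most 41.7 mm and 7.16 degrees, less where a joint would pass 70% of its speed; a pose out of reach is approached as far as the arm can. A call with a gripper value outside its range is refused whole. The fingers move at their own pace and stop on an object; "grip_force" is the grip in N (left out, the last holds). Time passes only in rows, so rows that do not move let the fingers close. It gives the time, the measured TCP pose, the force and the opening at its end, in the units of the state.
- bot.observe(): the state, without advancing time (a new reading comes with each control period).
- viewer.grab_frame(name): name is "scene" or "side" or "wrist"; returns the picture (420x560x3 uint8, red, green, blue); there is no depth.
- viewer.get_calibration(name): a dict with "intrinsics" (3x3 intrinsics, pixels), "k1" (the pictures are not rectified: a ray, as slopes to the right and down, at radius r is drawn at 1 + k1 r^2 times it, then the intrinsics apply), "rvec" (rotation vector, rad) and "tvec" (3), from world to camera coordinates, as OpenCV has them. Camera axes: x right, y down, z forward; pixel columns grow to the right and rows downward; lengths in m; the calibration is good to about 2 mm. A picture is of the moment at which its call begins: read the wrist's pose just before it. get_calibration takes no time and is no camera call; for the wrist camera it gives the pose at the moment of the call.
- job.finish_job(): hands the job in, once; it reports no verdict.
Trained networks look in the newest picture that a camera, given by its name, has taken for a name from the list of things; names that differ only in an ending like _2 or _b are one class to them, and where a whole thing is asked for, a point or a joint stands for the part that bears it (a point fixed in the world has none). Each returns a list of dicts, best first, with "p" (0 to 1); they miss things now and then, are a little off and sometimes report something else, mostly with a low value. They report only what shows in the picture. A call takes as long as a camera call. They do not tell look-alikes from the thing itself.
- viewer.masks_of(camera, thing): "region" (420x560 bool, what is visible of it) and "at" ([column, row] in pixels, amid what is visible of it).
The state is a dict: "time_s": time; "joint_positions": joint angles; "qvel": joint speeds; "joint_efforts": joint torques, N m; "eef_pos": TCP position; "tool_rot": TCP orientation; "force": force on the tool from outside, world axes, zero at the start; "moment": the same for the moment, N m; "opening": finger opening in m.
Only numpy, scipy, OpenCV 4.12 (cv2) and the standard library are available. Lean on these libraries where they do the work, as an engineer would, in place of code of your own. Each camera call takes 0.05 s, during which the arm holds its last target.

## Working session

There is one attempt and no reset: what is moved stays moved. The work goes in short steps, Python scripts to look and compute and a tool call to move; the robot and the scene stay as the last step left them, time stands still between calls to the robot, and variables do not carry over. Pictures are saved under pics/ and viewed, and the job is handed in when it is done.

Besides the shell and the picture viewer there is one more tool, called after "Request:" as name(argument=value, ...) on one line, values as JSON. servo_tool: Moves the arm, as the interface text tells. Its arguments: {"type":"object","properties":{"commands":{"type":"array","items":{"type":"array"}},"grip_force":{"type":"number"}},"required":["commands"]}

```bash
mkdir -p pics; python3 - <<'E'
from station import bot, viewer, job
import cv2
print(bot.observe())
for n in ["scene","side","wrist"]:
    im=viewer.grab_frame(n); cv2.imwrite(f"pics/{n}0.png",im[:,:,::-1]); print(n,viewer.get_calibration(n))
E
```

```text
{'time_s': 0.0, 'joint_positions': array([-9.88619374e-07,  8.74590715e-02,  1.75102676e-01,  1.65981244e+00,
        1.22335604e-05,  1.57081643e+00]), 'qvel': array([-0.00056614,  0.00010061, -0.00076905, -0.00144012,  0.00038849,
       -0.00112393]), 'joint_efforts': array([ 7.68234549e-04, -5.20392072e+01,  4.64802504e+01,  1.63646933e-02,
        2.23589603e-05, -6.77332673e-05]), 'eef_pos': array([5.49992343e-01, 8.21532256e-07, 4.03967326e-01]), 'tool_rot': array([-1.57078384e+00,  1.09453751e-03,  1.06139140e-03]), 'force': array([0.23462421, 0.48171909, 0.57631314]), 'moment': array([ 0.02138536, -0.07305613,  0.03361632]), 'opening': 0.085150200443518}
scene {'intrinsics': array([[413.69128998,   0.        , 280.89955682],
       [  0.        , 413.69128998, 213.14976565],
       [  0.        ,   0.        ,   1.        ]]), 'k1': -0.03707202173157527, 'rvec': array([ 1.96505182,  1.36533991, -0.57338572]), 'tvec': array([-0.05430856, -0.28608102,  1.36186091])}
side {'intrinsics': array([[444.81580099,   0.        , 277.66290496],
       [  0.        , 444.81580099, 218.64180522],
       [  0.        ,   0.        ,   1.        ]]), 'k1': -0.07195665637166239, 'rvec': array([ 2.28019501, -0.64883713,  0.26865019]), 'tvec': array([-0.50870294,  0.1523352 ,  1.09445245])}
wrist {'intrinsics': array([[316.40943689,   0.        , 278.39202923],
       [  0.        , 316.40943689, 214.01915302],
       [  0.        ,   0.        ,   1.        ]]), 'k1': -0.04915135298138351, 'rvec': array([-2.83212048e+00, -6.45087487e-04,  1.26972900e-03]), 'tvec': array([-0.54904804, -0.0398116 ,  0.37897995])}
```

View pics/scene0.png

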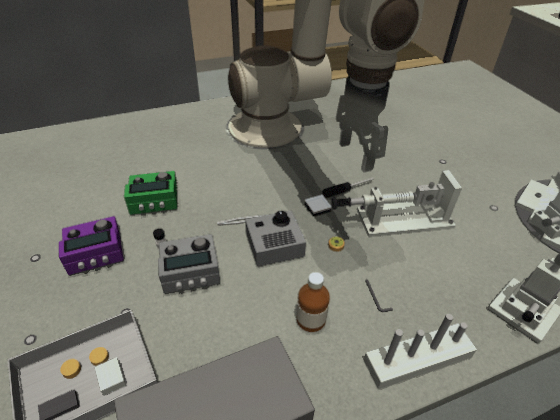

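View pics/side0.png

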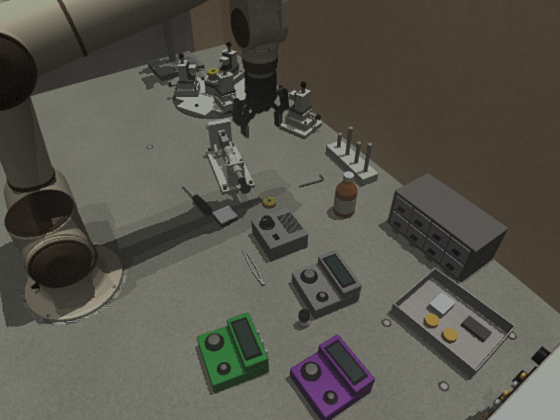

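View pics/wrist0.png

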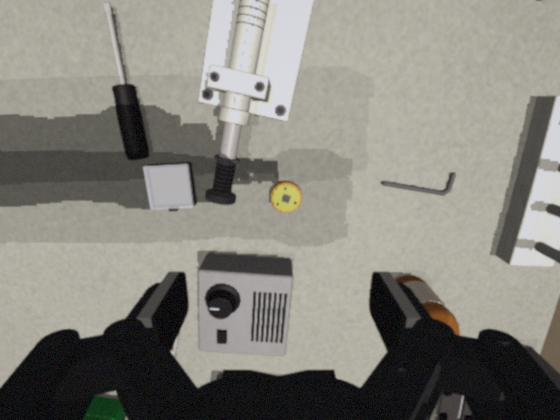

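```bash
cat > h.py <<'E'
import numpy as np, cv2
from station import bot, viewer, job
def ray(n,px,c=None):
    c=c or viewer.get_calibration(n)
    K=c["intrinsics"]; d=np.array([c["k1"],0,0,0,0.])
    u=cv2.undistortPoints(np.array([[px]],float),K,d).ravel()
    R=cv2.Rodrigues(c["rvec"])[0]
    return -R.T@c["tvec"], R.T@np.array([u[0],u[1],1])
def at_z(n,px,z,c=None):
    o,v=ray(n,px,c); return o+v*(z-o[2])/v[2]
def proj(n,P,c=None):
    c=c or viewer.get_calibration(n)
    return cv2.projectPoints(np.array(P,float).reshape(-1,3),c["rvec"],c["tvec"],c["intrinsics"],np.array([c["k1"],0,0,0,0.]))[0].reshape(-1,2)
def crop(im,x0,y0,x1,y1,s,name):
    cv2.imwrite("pics/"+name,cv2.resize(im[y0:y1,x0:x1,::-1],None,fx=s,fy=s,interpolation=cv2.INTER_CUBIC))
E
python3 - <<'E'
from h import *
ims={n:viewer.grab_frame(n) for n in ["scene","side","wrist"]}
zs={"zero_key_top":.05,"small_key_top":.05,"pull_grip":.075,"mouth":.075}
for t in zs:
  for n in ims:
    try:
      for m in viewer.masks_of(n,t)[:4]:
        a=m["at"]; print(t,n,round(m["p"],2),np.round(a,1),np.round(at_z(n,a,zs[t]),4),m["region"].sum())
    except Exception as e: print(t,n,e)
crop(ims["scene"],140,220,240,300,6,"sc_key.png")
crop(ims["side"],280,240,370,320,6,"si_key.png")
E
```

```text
zero_key_top scene 0.69 [200.3 244.8] [ 0.4965 -0.3208  0.05  ] 90
zero_key_top scene 0.58 [164.6 176.2] [ 0.2259 -0.3544  0.05  ] 78
zero_key_top side 0.66 [215.8 340.7] [ 0.2203 -0.3657  0.05  ] 157
zero_key_top side 0.56 [310.7 368.9] [ 0.3528 -0.5215  0.05  ] 158
zero_key_top side 0.49 [307.2 269.6] [ 0.489  -0.3098  0.05  ] 78
zero_key_top side 0.39 [300.8 315.3] [ 0.4055 -0.4072  0.05  ] 201
small_key_top scene 0.46 [231.3 223. ] [ 0.4536 -0.2385  0.05  ] 110
small_key_top scene 0.2 [412.2 207.6] [0.5506 0.1899 0.05  ] 4566
small_key_top side 0.63 [329.  396.5] [ 0.3502 -0.5866  0.05  ] 47
small_key_top side 0.42 [223.6 368.2] [ 0.2061 -0.4291  0.05  ] 39
small_key_top side 0.33 [224.5 163.7] [0.5068 0.1578 0.05  ] 2151
small_key_top wrist 0.61 [125.4 110.6] [0.3985 0.0814 0.05  ] 2303
pull_grip scene 0.64 [344.8 202.8] [0.5035 0.026  0.075 ] 239
pull_grip side 0.48 [244.1 182.4] [0.5022 0.023  0.075 ] 175
pull_grip wrist 0.8 [225.7 167.4] [0.4995 0.0287 0.075 ] 1654
mouth scene 0.64 [407.5 207.8] [0.5691 0.1573 0.075 ] 4722
mouth side 0.74 [227.7 159.6] [0.511  0.1405 0.075 ] 2218
mouth wrist 0.57 [248.6  66.1] [0.5235 0.1173 0.075 ] 12827
```

```bash
python3 - <<'E'
from h import *
im=viewer.grab_frame("wrist");crop(im,190,60,310,230,3.5,"w_rod.png")
E
```

```text
(no output)
```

View pics/sc_key.png

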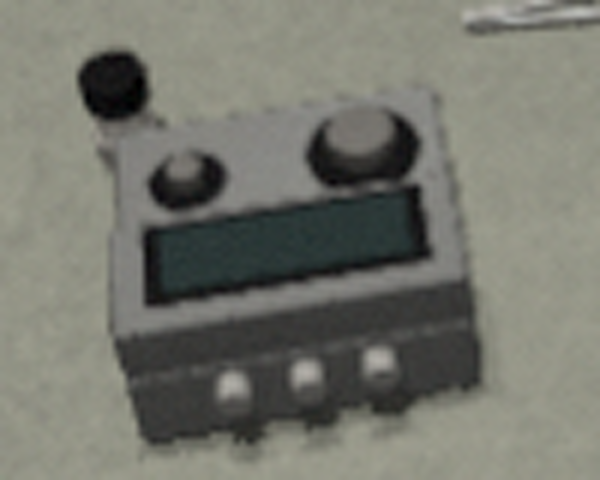

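View pics/si_key.png

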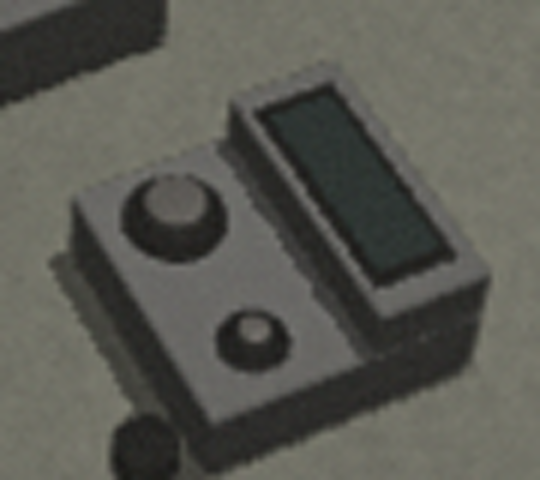

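View pics/w_rod.png

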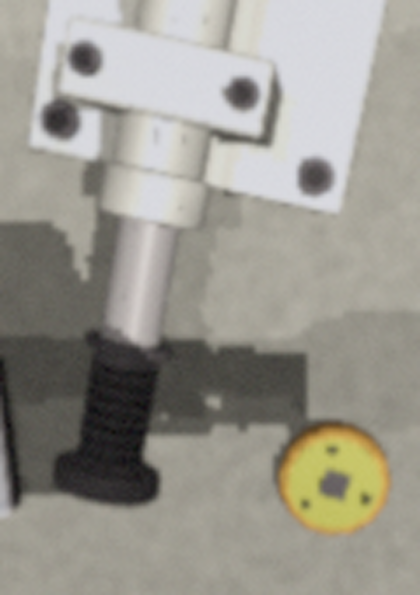

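```bash
python3 - <<'E'
from h import *
for n,a in [("scene",(200,241.7)),("side",(309.5,273.2)),("scene",(171,247.2)),("side",(322.4,295)),("scene",(159.2,234.2)),("side",(304.5,314))]: print(n,at_z(n,a,.05).round(4))
# rod line in wrist: features at axis height .075
f=lambda x,y:(190+x/3.5,60+y/3.5)
for nm,p in [("mouthc",(152,215)),("rodmid",(140,290)),("colr",(130,340)),("flange",(107,475)),("waist",(120,405)),("flL",(57,470)),("flR",(160,488))]: print(nm,at_z("wrist",f(*p),.075).round(4))
print(bot.observe()["time_s"])
E
```

```text
scene [ 0.4872 -0.3194  0.05  ]
side [ 0.4875 -0.3216  0.05  ]
scene [ 0.482  -0.3822  0.05  ]
side [ 0.4769 -0.3884  0.05  ]
scene [ 0.4337 -0.4002  0.05  ]
side [ 0.4142 -0.4087  0.05  ]
mouthc [0.5086 0.0707 0.075 ]
rodmid [0.5046 0.0515 0.075 ]
colr [0.5014 0.0383 0.075 ]
flange [0.4932 0.001  0.075 ]
waist [0.4978 0.0207 0.075 ]
flL [0.4793 0.0025 0.075 ]
flR [ 0.5078 -0.0027  0.075 ]
0.95
```

Request:
servo_tool(commands=[[[-0.8, 0, -4.0], [0, 0, 0], 0], [[-0.8, 0, -4.0], [0, 0, 0], 0], [[-0.8, 0, -4.0], [0, 0, 0], 0], [[-0.8, 0, -4.0], [0, 0, 0], 0], [[-0.8, 0, -4.0], [0, 0, 0], 0]], grip_force=40)

```text
time_s: 1.37
eef_pos: [0.5093, -0.2016, 0.4049]
tool_rot: [-1.571, -0.001, 0.0]
force: [0.3, -0.1, 0.5]
opening: 0.0257
```

Request:
servo_tool(commands=[[[-0.8, 0, -4.0], [0, 0, 0], 0], [[-0.8, 0, -4.0], [0, 0, 0], 0], [[-0.6, 2.5, -3.0], [0, 0, 0], 0], [[0, 4, -1.0], [0, 0, 0], 0], [[0, 4, 0], [0, 0, 0], 0]])

```text
time_s: 1.78
eef_pos: [0.4874, -0.3229, 0.2991]
tool_rot: [-1.573, 0.001, -0.005]
force: [0.9, -0.5, -1.5]
opening: 0.0001
```

Request:
servo_tool(commands=[[[0, 2.5, 0], [0, 0, 0], 0], [[0, 0, 0], [0, 0, 0], 0], [[0, 0, 0], [0, 0, 0], 0]])

```text
time_s: 2.03
eef_pos: [0.4877, -0.3198, 0.2742]
tool_rot: [-1.57, 0.002, 0.001]
force: [-0.4, 0.5, 0.3]
opening: 0.0
```

Tip should be about 0.101, ~5 cm above the key. Check with the pictures.

```bash
python3 - <<'E'
from h import *
o=bot.observe(); R=cv2.Rodrigues(o["tool_rot"])[0]; tip=o["eef_pos"]+R[:,1]*.173
print(o["eef_pos"],tip)
W=[]
for n,b in [("scene",(130,170,250,290)),("side",(250,200,370,320))]:
    im=viewer.grab_frame(n).copy()
    crop(im,*b,4.5,n+"_k2.png"); print(n,proj(n,tip), proj(n,[.4873,-.3205,.05]))
im=viewer.grab_frame("wrist"); cv2.imwrite("pics/w2.png",im[:,:,::-1]); print(proj("wrist",[[.4873,-.3205,.05],tip]))
E
cd pics; python3 -c "
import cv2,numpy as np
cv2.imwrite('k2.png',cv2.resize(np.hstack([cv2.imread('scene_k2.png'),cv2.imread('side_k2.png')]),(800,400)))"
```

```text
[ 0.48769295 -0.31983112  0.27420006] [ 0.48735656 -0.31960895  0.10120053]
scene [[197.14058183 225.19138193]] [[199.51543402 241.85207888]]
side [[310.09197451 258.6928868 ]] [[309.16656776 272.9277128 ]]
[[276.12273472 235.38804581]
 [275.87810175 270.92771253]]
```

View pics/k2.png

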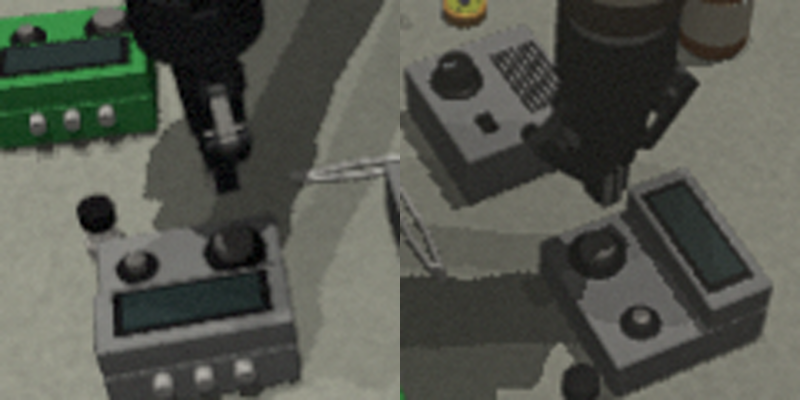

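View pics/w2.png

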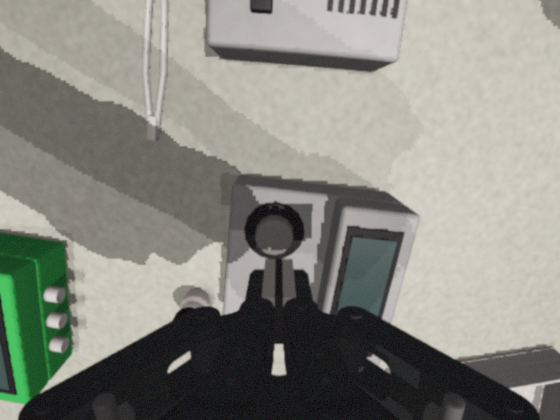

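Request:
servo_tool(commands=[[[0, 2.5, 0.1], [0, 0, 0], 0], [[0, 2.2, 0], [0, 0, 0], 0], [[0, 0.2, 0], [0, 0, 0], 0], [[0, 0.2, 0], [0, 0, 0], 0], [[0, 0, 0], [0, 0, 0], 0]])

```text
time_s: 2.6
eef_pos: [0.4883, -0.319, 0.2257]
tool_rot: [-1.572, -0.001, -0.001]
force: [-1.1, 0.9, 2.9]
opening: -0.0001
```

Request:
servo_tool(commands=[[[0, 0.2, 0], [0, 0, 0], 0], [[0, 0.2, 0], [0, 0, 0], 0], [[0, 0, 0], [0, 0, 0], 0]])

```text
time_s: 2.85
eef_pos: [0.4884, -0.3192, 0.2214]
tool_rot: [-1.572, -0.002, -0.002]
force: [0.1, 0.9, 6.1]
opening: -0.0003
```

Request:
servo_tool(commands=[[[0, 0.2, 0], [0, 0, 0], 0], [[0, 0, 0], [0, 0, 0], 0], [[0, 0, 0], [0, 0, 0], 0]])

```text
time_s: 3.1
eef_pos: [0.4884, -0.3192, 0.2212]
tool_rot: [-1.573, -0.003, -0.003]
force: [-5.4, 4.7, 20.3]
opening: 0.0003
```

```bash
python3 - <<'E'
from h import *
o=bot.observe(); print(o["eef_pos"],o["force"])
for n,b in [("scene",(150,200,230,280)),("side",(270,230,350,310))]:
    im=viewer.grab_frame(n); crop(im,*b,5,n+"_k3.png")
im=viewer.grab_frame("wrist"); crop(im,200,150,360,310,2.5,"w_k3.png")
print(proj("wrist",[[.4873,-.3205,.05],[.4873,-.3205,.044]]))
E
cd pics; python3 -c "
import cv2,numpy as np
cv2.imwrite('k3.png',cv2.resize(np.hstack([cv2.imread(f) for f in ('scene_k3.png','side_k3.png','w_k3.png')]),(800,267)))"
```

```text
[ 0.48840418 -0.31918976  0.22119513] [-5.42832388  4.67161577 20.31184014]
[[276.0902583  279.19254368]
 [276.12802212 273.35616487]]
```

View pics/k3.png

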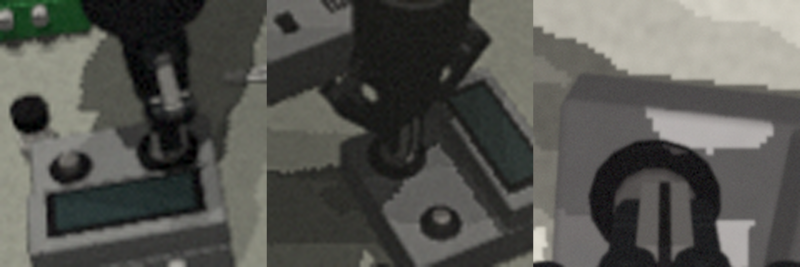

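```bash
python3 - <<'E'
from h import *
import cv2
im=viewer.grab_frame("wrist"); cv2.imwrite("pics/w3.png",im[:,:,::-1]); 
a=im[210:330,200:360,::-1]; a=cv2.convertScaleAbs(a,alpha=2.2,beta=10); a=cv2.resize(a,None,fx=5,fy=5,interpolation=cv2.INTER_CUBIC)
for z,rr,c in [(.05,13,(0,255,0)),(.044,13,(255,0,0)),(.044,21,(0,0,255))]:
    t=np.linspace(0,2*np.pi,80); P=np.c_[.4873+rr/1e3*np.cos(t),-.3205+rr/1e3*np.sin(t),t*0+z]
    q=(proj("wrist",P)-[200,210])*5
    cv2.polylines(a,[q.astype(np.int32)],True,c,1)
cv2.imwrite("pics/w3c.png",a)
s=viewer.grab_frame("side")[220:320,260:380,::-1]; cv2.imwrite("pics/s3c.png",cv2.resize(cv2.convertScaleAbs(s,alpha=2,beta=10),None,fx=6,fy=6,interpolation=cv2.INTER_CUBIC))
E
```

```text
(no output)
```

View pics/w3c.png

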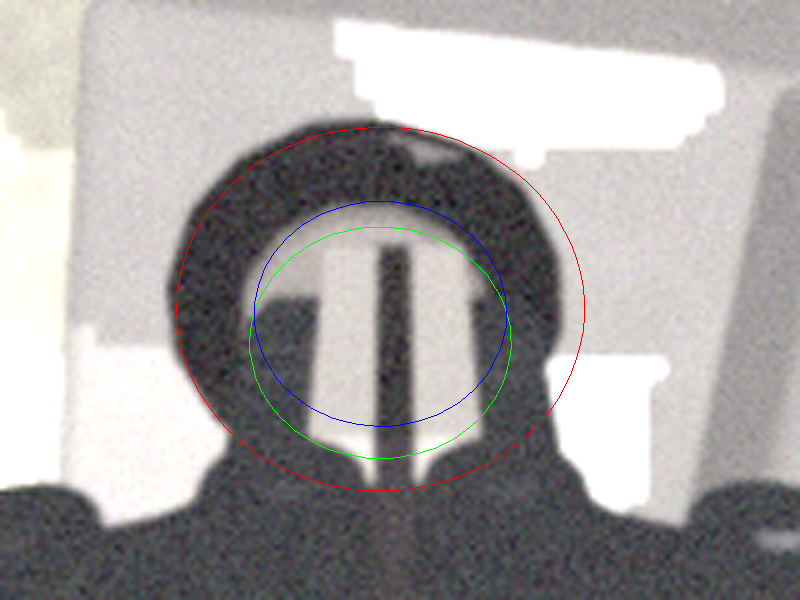

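View pics/s3c.png

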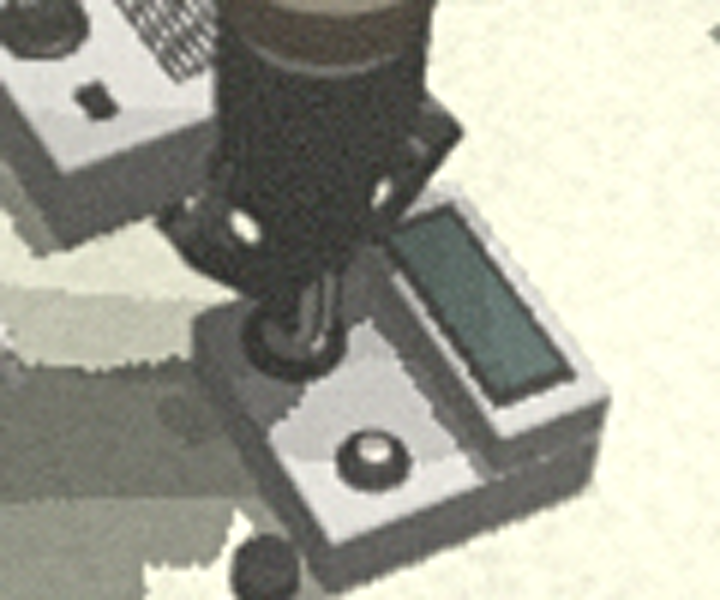

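View pics/w3.png

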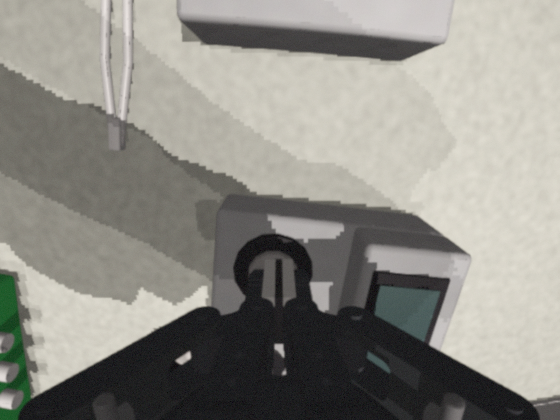

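```bash
python3 - <<'E'
from h import *
c=viewer.get_calibration("wrist"); o=bot.observe()
R=cv2.Rodrigues(c["rvec"])[0]
c2=dict(c); d=np.array([0.48769295,-0.31983112,0.27420006])-o["eef_pos"]; c2["tvec"]=c["tvec"]-R@d
a=[]
for f,cc,(x0,y0) in [("w2",c2,(220,170)),("w3",c,(220,215))]:
    im=cv2.imread(f"pics/{f}.png"); t=np.linspace(0,2*np.pi,80)
    # shift so ring aligned: search ring centre at z=.044 by dark ring response
    g=cv2.GaussianBlur(cv2.cvtColor(im,cv2.COLOR_BGR2GRAY).astype(float),(0,0),.7)
    best=None
    tt=np.linspace(0,-np.pi,60)*-1
    for dx in np.arange(-5,5.1,.5):
      for dy in np.arange(-5,5.1,.5):
        def s(r): 
            q=proj("wrist",np.c_[.4873+dx/1e3+r/1e3*np.cos(tt),-.3205+dy/1e3+r/1e3*np.sin(tt),tt*0+.044],cc).astype(np.float32)
            return cv2.remap(g.astype(np.float32),q[:,0],q[:,1],1)
        v=np.mean(np.clip(s(22.2)-s(19.8),-30,40))
        if best is None or v>best[0]: best=(v,dx,dy)
    print(f,best)
    _,dx,dy=best
    b=cv2.convertScaleAbs(im[y0:y0+90,x0:x0+110],alpha=2,beta=10); b=cv2.resize(b,None,fx=7,fy=7,interpolation=cv2.INTER_CUBIC)[:,:400*2]
    for z,rr,col in [(.05,13,(0,255,0)),(.044,13,(255,0,0)),(.044,21,(0,0,255))]:
        q=(proj("wrist",np.c_[.4873+dx/1e3+rr/1e3*np.cos(t),-.3205+dy/1e3+rr/1e3*np.sin(t),t*0+z],cc)-[x0,y0]+.5)*7
        cv2.polylines(b,[q.astype(np.int32)],True,col,1)
    cv2.imwrite(f"pics/{f}f.png",b)
E
```

```text
w2 (np.float32(39.920086), np.float64(-2.5), np.float64(1.0))
w3 (np.float32(40.0), np.float64(-2.0), np.float64(0.5))
```

View pics/w2f.png

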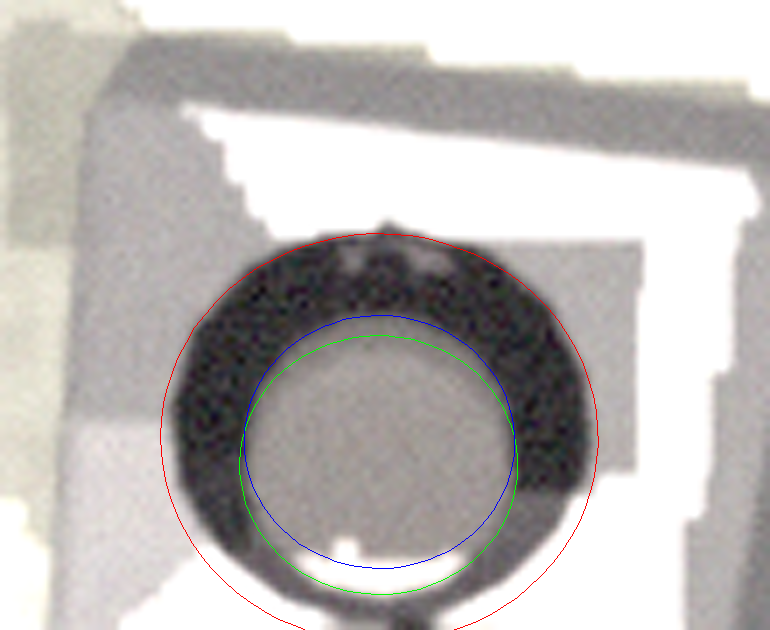

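View pics/w3f.png

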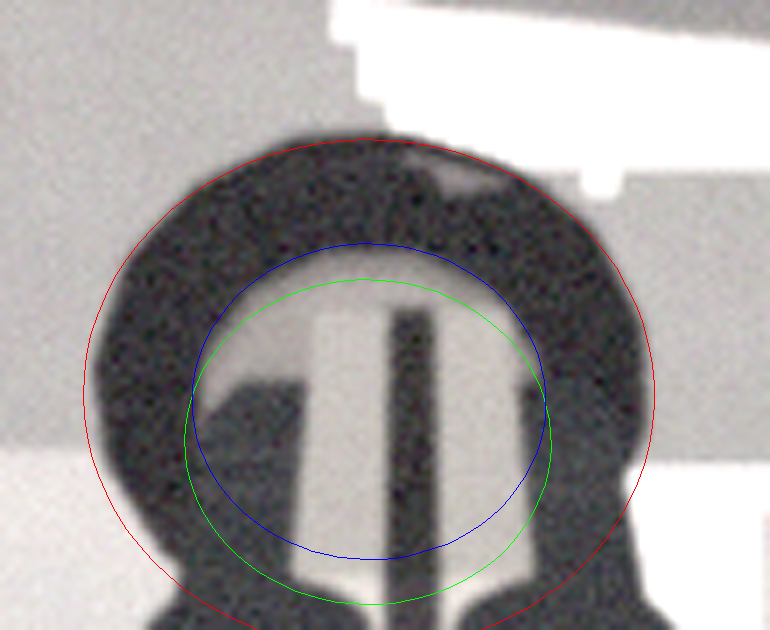

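Request:
servo_tool(commands=[[[0, -1.0, 0], [0, 0, 0], 0], [[0, -3.0, 0], [0, 0, 0], 0], [[0, -3, 0], [0, 0, 0], 0], [[0, -1.5, 0], [0, 0, 0], 0], [[0, 0, 0], [0, 0, 0], 0]])

```text
time_s: 3.77
eef_pos: [0.4886, -0.3195, 0.3075]
tool_rot: [-1.575, -0.004, -0.005]
force: [1.0, 0.4, -0.4]
opening: 0.0001
```

```bash
python3 - <<'E'
from h import *
o=bot.observe(); print(o["eef_pos"],o["force"],o["time_s"])
im=viewer.grab_frame("wrist"); a=im[170:260,220:330,::-1]
cv2.imwrite("pics/w4.png",cv2.resize(cv2.convertScaleAbs(a,alpha=2,beta=10),None,fx=7,fy=7,interpolation=cv2.INTER_CUBIC))
E
```

```text
[ 0.48863546 -0.31946808  0.30749759] [ 1.00040652  0.44912384 -0.40731535] 3.7667
```

View pics/w4.png

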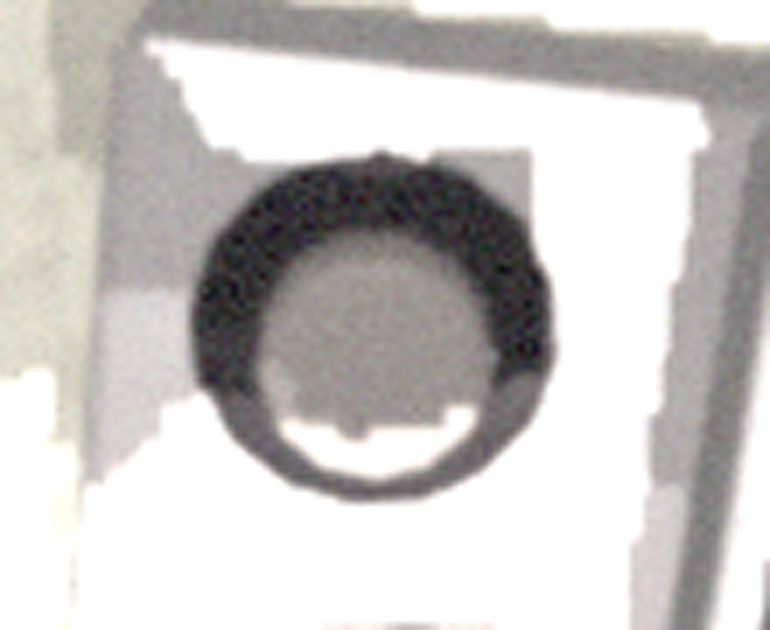

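Request:
servo_tool(commands=[[[0.1, -0.4, 4], [0, 0, 0], 1], [[0.1, -0.4, 4], [0, 0, 0], 1], [[0.1, -0.4, 4], [0, 0, 0], 1], [[0.1, -0.3, 4], [0, 0, 0], 1], [[0.1, 0, 4], [0, 0, 0], 1]])

```text
time_s: 4.23
eef_pos: [0.4926, -0.1174, 0.3172]
tool_rot: [-1.571, 0.001, -0.0]
force: [1.1, 1.0, 0.0]
opening: 0.0606
```

Request:
servo_tool(commands=[[[0.1, 0, 4], [0, 0, 0], 1], [[0.1, 0, 4], [0, 0, 0], 1], [[0.1, 0, 4], [0, 0, 0], 1], [[0, 0, 2], [0, 0.1, 0], 1], [[0, 0, 0], [0, 0.11, 0], 1]])

```text
time_s: 4.65
eef_pos: [0.4957, 0.0245, 0.3165]
tool_rot: [-1.564, 0.166, -0.164]
force: [-0.1, -0.4, 0.2]
opening: 0.0859
```

Request:
servo_tool(commands=[[[0, 0, 0], [0, 0, 0], 1], [[0, 0, 0], [0, 0, 0], 1], [[0, 0, 0], [0, 0, 0], 1]])

```text
time_s: 4.9
eef_pos: [0.496, 0.0205, 0.3171]
tool_rot: [-1.565, 0.163, -0.162]
force: [0.1, 0.8, 0.8]
opening: 0.0851
```

```bash
python3 - <<'E'
from h import *
o=bot.observe(); print(o["eef_pos"],o["tool_rot"],o["force"],o["time_s"],o["opening"])
R=cv2.Rodrigues(o["tool_rot"])[0]; print(R.round(3)); g=o["eef_pos"]+R[:,1]*.155; print("grasp",g)
for n in ("wrist","scene","side"):
    im=viewer.grab_frame(n); cv2.imwrite(f"pics/{n}5.png",im[:,:,::-1])
    for m in viewer.masks_of(n,"pull_grip")[:2]: print(n,m["p"],m["at"],at_z(n,m["at"],.075))
print(proj("wrist",[[.4978,.0207,.075],[.5086,.0707,.075]]))
E
```

```text
[0.49596182 0.0204939  0.31708072] [-1.56491081  0.16338642 -0.1620543 ] [0.05473732 0.78305595 0.76813143] 4.9 0.08506522000655806
[[ 0.979 -0.001  0.206]
 [-0.206 -0.     0.979]
 [-0.001 -1.    -0.   ]]
grasp [0.49582733 0.02046955 0.16208078]
wrist 0.63 [282.2, 218.2] [0.49951938 0.02669939 0.075     ]
scene 0.56 [342.2, 201.4] [0.4968854  0.02250722 0.075     ]
side 0.62 [243.5, 187.3] [0.49074219 0.0055012  0.075     ]
[[281.47119057 226.8010767 ]
 [281.91995198 154.07738199]]
```

View pics/wrist5.png

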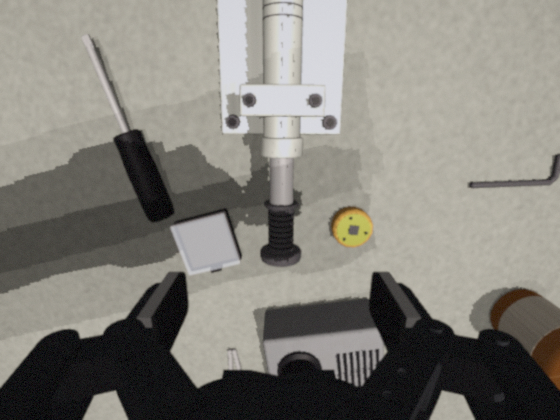

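Request:
servo_tool(commands=[[[0.2, 3, 0], [0, 0, 0], 1], [[0, 3, 0], [0, 0, 0], 1], [[0, 2, 0], [0, 0, 0], 1], [[0, 0.8, 0], [0, 0, 0], 1], [[0, 0, 0], [0, 0, 0], 1]])

```text
time_s: 5.62
eef_pos: [0.4973, 0.0204, 0.2279]
tool_rot: [-1.565, 0.167, -0.162]
force: [-0.4, 0.2, -0.7]
opening: 0.0858
```

```bash
python3 - <<'E'
from h import *
o=bot.observe(); print(o["eef_pos"],o["tool_rot"],o["force"],o["time_s"],o["opening"])
R=cv2.Rodrigues(o["tool_rot"])[0]; g=o["eef_pos"]+R[:,1]*.155; print("grasp",g)
im=viewer.grab_frame("wrist"); cv2.imwrite(f"pics/wrist6.png",im[:,:,::-1])
a=[]
for n,(x,y) in (("scene",(290,150)),("side",(190,130))):
    im=viewer.grab_frame(n); a.append(cv2.resize(im[y:y+100,x:x+100,::-1],(400,400),interpolation=cv2.INTER_CUBIC)); print(n,(proj(n,g)-[x,y])*4)
cv2.imwrite("pics/ss6.png",np.hstack(a)); print(proj("wrist",g))
E
```

```text
[0.49734438 0.02039719 0.22790447] [-1.56496449  0.16737441 -0.1623383 ] [-0.3870203   0.24167592 -0.67590008] 5.6167 0.08576496232234522
grasp [0.49684343 0.02037785 0.07290528]
scene [[205.14122617 209.00992805]]
side [[211.62915615 216.57783927]]
[[275.47237971 292.11808829]]
```

View pics/wrist6.png

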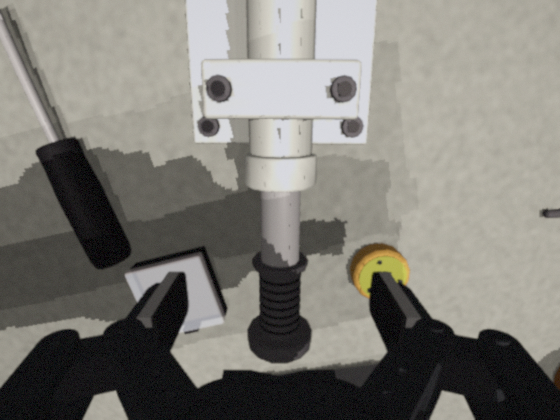

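View pics/ss6.png

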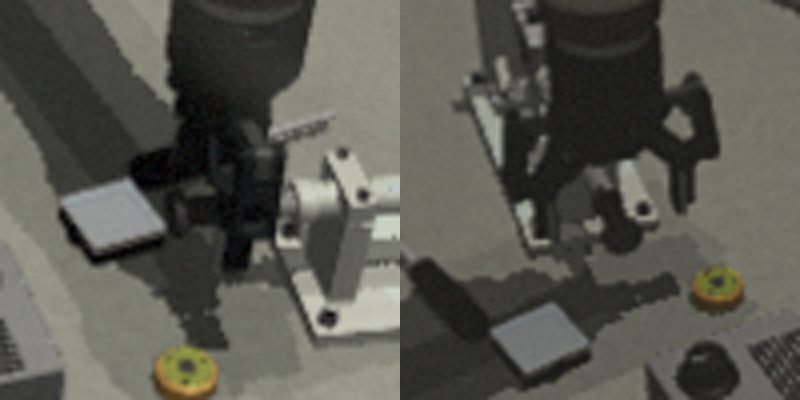

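Request:
servo_tool(commands=[[[0, 0, -0.1], [0, 0, 0], 0], [[0, 0, 0], [0, 0, 0], 0], [[0, 0, 0], [0, 0, 0], 0], [[0, 0, 0], [0, 0, 0], 0], [[0, 0, 0], [0, 0, 0], 0]], grip_force=50)

```text
time_s: 6.18
eef_pos: [0.4978, 0.0196, 0.2299]
tool_rot: [-1.564, 0.165, -0.165]
force: [0.3, -0.2, 0.8]
opening: 0.0257
```

Request:
servo_tool(commands=[[[0, 0, 0], [0, 0, 0], 0], [[0, 0, 0], [0, 0, 0], 0]])

```text
time_s: 6.35
eef_pos: [0.4974, 0.0197, 0.23]
tool_rot: [-1.564, 0.166, -0.164]
force: [-4.5, -0.1, 6.5]
opening: 0.0161
```

```bash
python3 - <<'E'
from h import *
o=bot.observe(); print(o["eef_pos"],o["tool_rot"],o["force"],o["time_s"],o["opening"])
im=viewer.grab_frame("wrist"); cv2.imwrite(f"pics/wrist7.png",im[:,:,::-1])
E
```

```text
[0.4973717  0.01969197 0.23000906] [-1.56432621  0.16555104 -0.16408353] [-4.48897982 -0.0825469   6.5043158 ] 6.35 0.016134276848831532
```

View pics/wrist7.png

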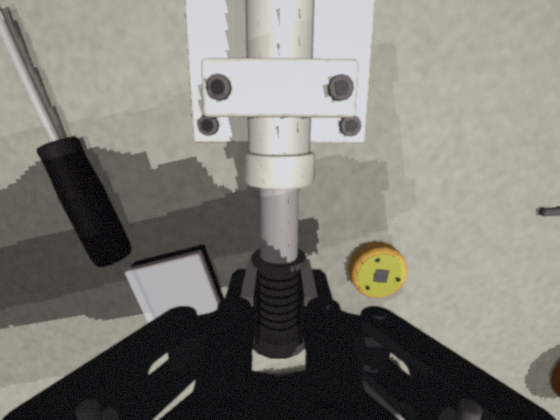

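Request:
servo_tool(commands=[[[0, 0, -0.5], [0, 0, 0], 0], [[0, 0, -0.5], [0, 0, 0], 0], [[0, 0, -0.5], [0, 0, 0], 0], [[0, 0, -0.5], [0, 0, 0], 0], [[0, 0, 0], [0, 0, 0], 0]])

```text
time_s: 6.82
eef_pos: [0.4932, 0.0004, 0.23]
tool_rot: [-1.562, 0.165, -0.164]
force: [-4.2, 9.7, 4.8]
opening: 0.0162
```

Request:
servo_tool(commands=[[[0, 0, -0.4], [0, 0, 0], 0], [[0, 0, -0.3], [0, 0, 0], 0], [[0, 0, 0], [0, 0, 0], 0], [[0, 0, 0], [0, 0, 0], 0]])

```text
time_s: 7.15
eef_pos: [0.4919, -0.0058, 0.23]
tool_rot: [-1.561, 0.165, -0.163]
force: [-2.8, 11.7, 4.5]
opening: 0.0165
```

```bash
cat > chk.py <<'E'
from h import *
import sys
k=sys.argv[1]
o=bot.observe(); print(o["eef_pos"],o["tool_rot"],o["force"],o["time_s"],o["opening"])
R=cv2.Rodrigues(o["tool_rot"])[0]; d=-R[:,2]; print("ext",(o["eef_pos"]-[0.49737,0.01969,0.2300])@d, "F along pull",o["force"]@d)
im=viewer.grab_frame("wrist"); cv2.imwrite(f"pics/wrist{k}.png",im[:,:,::-1])
a=cv2.resize(cv2.convertScaleAbs(im[90:260,200:360,::-1],alpha=1.5),None,fx=3.5,fy=3.5,interpolation=cv2.INTER_CUBIC); cv2.imwrite(f"pics/wz{k}.png",a)
E
python3 chk.py 8
```

```text
[ 0.49188219 -0.00576437  0.22999248] [-1.56055633  0.16450235 -0.16330154] [-2.78496301 11.6798813   4.51278072] 7.15 0.01646171643993227
ext 0.026038892085117785 F along pull -10.866091975498842
```

View pics/wz8.png

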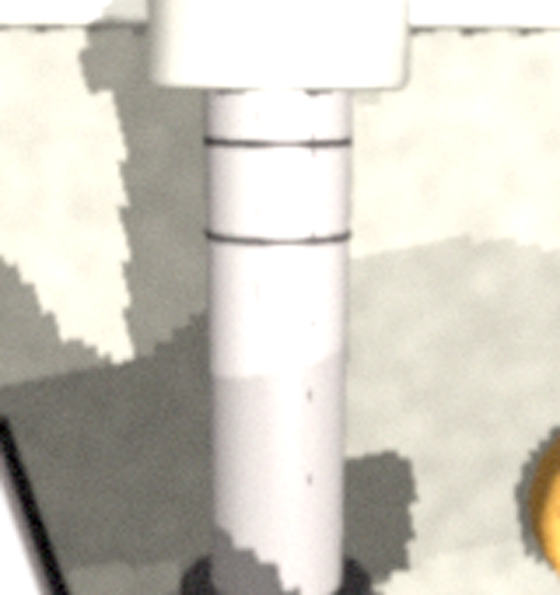

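Request:
servo_tool(commands=[[[0, 0, -0.2], [0, 0, 0], 0], [[0, 0, -0.2], [0, 0, 0], 0], [[0, 0, 0], [0, 0, 0], 0], [[0, 0, 0], [0, 0, 0], 0]])

```text
time_s: 7.53
eef_pos: [0.4911, -0.0095, 0.23]
tool_rot: [-1.56, 0.164, -0.163]
force: [-2.8, 13.3, 3.8]
opening: 0.0163
```

```bash
python3 chk.py 9
```

```text
[ 0.49109062 -0.00945592  0.23001319] [-1.56009841  0.16421637 -0.16310221] [-2.84234931 13.26160073  3.83504521] 7.5333 0.016300956521640996
ext 0.029814140447341122 F along pull -12.402318778460028
```

View pics/wz9.png

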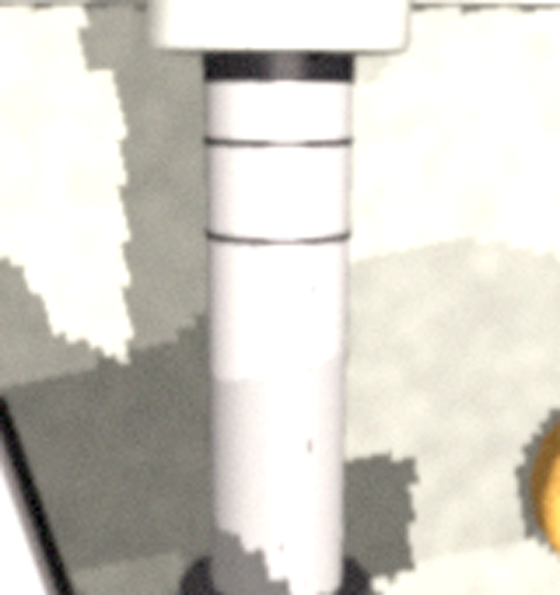

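Request:
servo_tool(commands=[[[0, 0, -0.05], [0, 0, 0], 0], [[0, 0, 0], [0, 0, 0], 0], [[0, 0, 0], [0, 0, 0], 0], [[0, 0, 0], [0, 0, 0], 0], [[0, 0, 0], [0, 0, 0], 0]])

```text
time_s: 8.0
eef_pos: [0.491, -0.0099, 0.23]
tool_rot: [-1.56, 0.164, -0.163]
force: [-2.9, 13.8, 4.9]
opening: 0.0164
```

Request:
servo_tool(commands=[[[0, 0, 0], [0, 0, 0], 0], [[0, 0, 0], [0, 0, 0], 0], [[0, 0, 0], [0, 0, 0], 0], [[0, 0, 0], [0, 0, 0], 0], [[0, 0, 0], [0, 0, 0], 0]])

```text
time_s: 8.42
eef_pos: [0.491, -0.0098, 0.23]
tool_rot: [-1.56, 0.164, -0.163]
force: [-3.1, 13.2, 4.0]
opening: 0.0164
```

Request:
servo_tool(commands=[[[0, 0, 0], [0, 0, 0], 0], [[0, 0, 0], [0, 0, 0], 0], [[0, 0, 0], [0, 0, 0], 0], [[0, 0, 0], [0, 0, 0], 0], [[0, 0, 0], [0, 0, 0], 0]])

```text
time_s: 8.83
eef_pos: [0.491, -0.0099, 0.23]
tool_rot: [-1.56, 0.164, -0.163]
force: [-3.2, 13.3, 4.4]
opening: 0.0164
```

Request:
servo_tool(commands=[[[0, 0, 0], [0, 0, 0], 0], [[0, 0, 0], [0, 0, 0], 0], [[0, 0, 0], [0, 0, 0], 0], [[0, 0, 0], [0, 0, 0], 0], [[0, 0, 0], [0, 0, 0], 0]])

```text
time_s: 9.25
eef_pos: [0.491, -0.0099, 0.23]
tool_rot: [-1.56, 0.164, -0.163]
force: [-4.0, 13.4, 4.9]
opening: 0.0167
```

```bash
python3 chk.py 10; python3 - <<'E'
from h import *
im=viewer.grab_frame("side"); cv2.imwrite("pics/side10.png",im[:,:,::-1])
c=viewer.get_calibration("wrist"); print("cam",-cv2.Rodrigues(c["rvec"])[0].T@c["tvec"])
m=np.array([.5086,.0707,.075]); print((proj("wrist",[m+[0,0,.008],m+[0,0,.014]])-[200,90])*3.5)
E
```

```text
[ 0.49101181 -0.00985585  0.22998377] [-1.56002     0.16416859 -0.1630053 ] [-3.97277547 13.39765441  4.89788742] 9.25 0.01673858937072109
ext 0.030221833345158662 F along pull -12.30699651394934
cam [0.50651953 0.06626761 0.19878803]
[[286.84391114  37.191943  ]
 [287.4697499   34.433615  ]]
```

View pics/wz10.png

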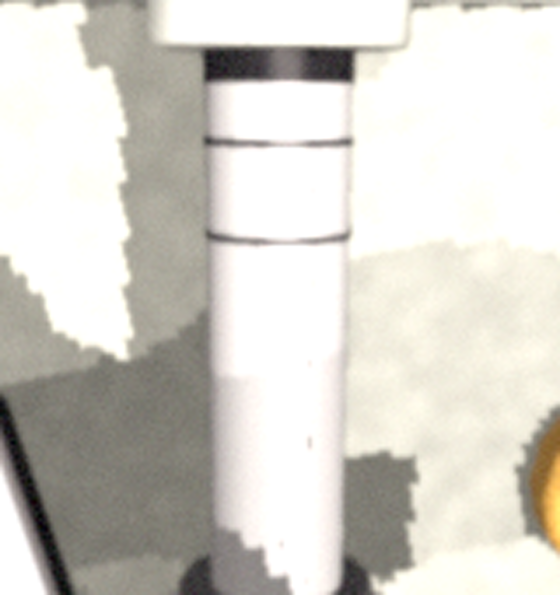

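View pics/side10.png

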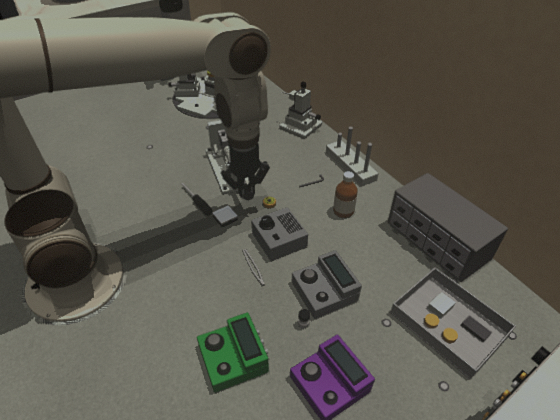

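```bash
python3 -c "
from station import bot,job
o=bot.observe();print(o['eef_pos'],o['time_s'],abs(o['qvel']).max())
print(job.finish_job())"
```

```text
[ 0.49100765 -0.00984998  0.23001571] 9.35 0.001396978791738354
the job is handed in; nothing more can be done
None
```

I zeroed the readout with the balance slack, then drew the rod out to its mark. I handed the job in at 9.35 s with the gripper still holding it; no verdict was reported.

- **Zero key:** I pressed it with the shut fingertips until it stopped hard at about 20 N. The wrist picture then showed it level with its ring, and after I lifted off it showed the key up again.
- **Rod:** I took the waist of the pull knob at 50 N grip, turned to line up with the rod axis, and pulled straight out.
    - **Extension:** the measures put it at 28.5 to 30.2 mm. Tool travel gives 30.2 mm, the band picture about 29.5 mm (roughly 3.4 mm of the 4 mm band clear), and the 12.3 N spring pull about 28.5 mm.
    - **Steadiness:** the tool stayed within about 0.1 mm for over 1.2 s before hand-in.
- **Bystanders:** the last side picture shows nothing visibly shifted. I judged this by eye and did not measure each object. The small key was not touched.
- **Disagreement:** the key's hard stop came about 4 mm higher than the stated fingertip length implies. I relied on the wrist picture and the force jump to confirm the key was fully down.

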